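# Set out the tins on the bakery display blocks

### The arm

A 6-joint arm with a two-finger parallel gripper is mounted at the origin on the work surface. World frame = base frame: x ahead of the robot, y to its left, z up, the work surface at z = 0. Lengths are in mm, angles in rad, forces in N, time in s.
With the tool pointing down it reaches from about 400 to 925 mm from the base axis. Payload 12.5 kg.
Tool frame: the origin (TCP) lies midway between the tips of the shut fingers; the grasp point (between the pads) lies 19 mm behind it; z points along the fingers, y is the line along which they close (so a half turn about z gives the same grasp; the last joint's range is limited). The gripper opens to 95 mm and grips with 3 to 60 N. Pads are 20 mm wide; open, the fingers measure 119 mm over their backs; the gripper's body (75 mm by 180 mm) begins 59 mm behind the grasp point.
Start: joints at [1.118, 0.491, 1.559, -0, 1.092, -0.106], TCP at [212.415, 587.815, 214.661] pointing down, gripper open.
Joint ranges: [-3.1, 3.1], [-0.84, 2.19], [0.05, 2.79], [-1.13, 4.28], [0.06, 2.93], [-2.69, 2.69]. Speed limits (rad/s): [2.22, 2.22, 2.79, 3.14, 3.14, 3.14].

### API

Orientations are given as [roll, pitch, yaw] about the fixed x, y, z axes, in that order (R = Rz(yaw) Ry(pitch) Rx(roll)).
In Python, from cell import env gives the robot as it stands.
- The arm moves only by the tool arm_command, never from a script. Its argument "targets" is a list of rows, each a list of 5 numbers: the shift along the tool's x, y, z in mm, then the turn about the tool's z in degrees, then the opening, from 0 (shut) to 1 (fully open). In form: [[tx, ty, tz, roll, fingers], ...]. A call has 1 to 5 rows; each row is the pose to reach, as a shift and turn from the pose commanded when the call began, along the tool's axes at that moment; what a row does not reach only later rows make up. A row lasts 1/10 s, in which the tool goes at most 50 mm and 8.59 degrees, less where a joint would pass 70% of its speed; a pose out of reach is approached as far as the arm can. A call with a gripper value outside its range is refused whole. The fingers move at their own pace and stop on an object; the grip force is fixed at half the most. Time passes only in rows, so rows that repeat a pose let the fingers close. It gives the time, the measured TCP pose, the force, the opening and the grip force at its end, in the units of the state.
- env.state(): the state, without advancing time (a new reading comes with each control period).
- env.read_camera(name): name is "side" or "top"; returns a dict with "frame" (420x560x3 uint8, red, green, blue), "vertical_fov" (degrees; the focal length in pixels is half the picture's height over the tangent of half this angle, whatever the lens; pixels are square), "cx", "cy" (the principal point, pixels), "world_from_camera" (4x4, takes a point from camera to world coordinates). Camera axes: x right, y down, z forward; pixel columns grow to the right and rows downward; lengths in mm; the calibration is good to about 2 mm. A picture is of the moment at which its call begins. There is no depth.
- env.job_done(): hands the job in; it is judged then, once.
The state is a dict: "t": time; "joints": joint angles; "qvel": joint speeds; "tau": joint torques, N m; "eef_pos": TCP position; "tcp_rot": TCP orientation; "ft_force": force on the tool from outside, world axes, zero at the start; "moment": the same for the moment, N m; "opening": opening from 0.0 (shut) to 1.0 (fully open); "grip_force": force on a finger pad.
Only numpy, scipy, OpenCV 4.12 (cv2) and the standard library are available. Lean on these libraries where they do the work, as an engineer would, in place of code of your own. Each camera call takes 0.05 s, during which the arm holds its last target. There are 200 camera calls.

### The job

Take the stack of four metal tins apart and set each tin upright in the middle of the wooden display block of its own shape: large round on large round, small round on small round, square on square, oblong on oblong. Line the sides of the square and the oblong tin up with the sides of their blocks (the oblong lengthwise), and leave the honey jar standing where it is.

Things in the scene. Friction and masses are not known exactly. Their poses are not given: they have to be found in the camera images.
- tin_large: Plain metal tin, closed, brushed aluminium with thin dark lines round the lid. The large round one: diameter 68 mm, height 36 mm. Bottom of the stack, standing on the counter. Origin at the centre of its underside, z up. All tins start in one stack, from bottom to top: large, square, oblong, small, each flat on the one below, near its centre, turned up to 0.3 rad, not joined.
- tin_square: Plain metal tin, closed, brushed aluminium with thin dark lines round the lid. The square one: 46 x 46 mm, height 34 mm. Second from the bottom of the stack, on the large round tin. Origin at the centre of its underside, z up. x and y run square to its sides.
- tin_oblong: Plain metal tin, closed, brushed aluminium with thin dark lines round the lid. The oblong one: 60 mm long (its x) by 30 mm wide (its y), height 32 mm. Third from the bottom of the stack, on the square tin, its ends jutting over it. Origin at the centre of its underside, z up.
- tin_small: Plain metal tin, closed, brushed aluminium with thin dark lines round the lid. The small round one: diameter 26 mm, height 30 mm. On top of the stack, on the oblong tin. Origin at the centre of its underside, z up.
- block_large: Dark-brown wooden display block fixed to the counter, flat on top, no rim. The large round block: diameter 92 mm, height 20 mm. Origin at the centre of its underside, z up.
- block_square: Dark-brown wooden display block fixed to the counter, flat on top, no rim. The square block: 76 x 76 mm, height 35 mm. Origin at the centre of its underside, z up. x and y run square to its sides.
- block_oblong: Dark-brown wooden display block fixed to the counter, flat on top, no rim. The oblong block: 90 mm long (its x) by 56 mm wide (its y), height 28 mm. Origin at the centre of its underside, z up.
- block_small: Dark-brown wooden display block fixed to the counter, flat on top, no rim. The small round block: diameter 50 mm, height 45 mm. Origin at the centre of its underside, z up.
- honey_jar: Amber glass honey jar, brass-coloured lid, diameter 58 mm, height 85 mm, loose on the counter; stays where it is. Origin at the centre of its underside, z up. Stack, blocks and jar swap places between starts, at least 130 mm apart centre to centre; two loose bread rolls (up to 58 mm wide, 34 mm high) lie between them, at y about +127 and -127 mm, 90 mm or more from their centres.
Mind the look-alikes: they are no part of the job. Leave any pink or purple look-alike of the block_large alone. What is shaped like the tin_square but purple is not meant.

How it is judged:
By the outcome, as a careful person would: the job done as asked, in the order asked, and still so for the second after the job is handed in, with the robot touching nothing.
It also fails if it takes over 112 s, if anything falls off the work surface, if the arm or the gripper's body presses on something with over 40 N, if the wrist force passes 120 N, or if a joint passes its speed limit or range.

## Working session

There is one attempt and no reset: what is moved stays moved. The work goes in short steps, Python scripts to look and compute and a tool call to move; the robot and the scene stay as the last step left them, time stands still between calls to the robot, and variables do not carry over. Pictures are saved under pics/ and viewed, at most 14 in all, crops included, and the job is handed in when it is done.

Besides the shell and the picture viewer there is one more tool, called after "Emit:" by a JSON object that holds its "method" and its "body", one argument or row to a line. arm_command: Moves the arm, as the interface text tells. Its arguments: {"type":"object","properties":{"targets":{"type":"array","items":{"type":"array","items":{"type":"number"}}}},"required":["targets"]}

```bash
mkdir -p pics; ls
python3 - <<'E'
from cell import env
import cv2,pickle
s=env.state();print(s)
for n in("side","top"):
    d=env.read_camera(n);pickle.dump(d,open(n+"0.pkl","wb"))
    cv2.imwrite(f"pics/{n}0.png",d["frame"][:,:,::-1]);print(n,d["vertical_fov"],d["cx"],d["cy"],d["world_from_camera"].round(3).tolist() if hasattr(d["world_from_camera"],'round') else d["world_from_camera"], [k for k in d])
E
```

```text
pics
{'t': 0.0, 'joints': array([ 1.11840327e+00,  4.91568701e-01,  1.55944510e+00,  5.97638975e-06,
        1.09169284e+00, -1.05618152e-01]), 'qvel': array([ 0.00044063, -0.00027976, -0.00110262, -0.00105504, -0.00139079,
       -0.0006634 ]), 'tau': array([-9.62730774e-04, -6.12654161e+01, -2.58176619e+01,  6.92340592e-02,
        4.83113027e-02, -7.35503886e-05]), 'eef_pos': array([212.29913881, 587.58368478, 214.0575645 ]), 'tcp_rot': array([-3.14048543e+00, -1.22709897e-04,  2.79481492e+00]), 'ft_force': array([-0.34452174, -0.07313766, -1.27421518]), 'moment': array([-0.00772199, -0.02659958,  0.02294069]), 'grip_force': 0.0, 'opening': 1.0008750480683595}
side 52.90378275649348 280.9626730285396 213.47795322117938 [[1.0, -0.014, 0.012, 500.727], [-0.017, -0.534, 0.845, -896.447], [-0.006, -0.845, -0.534, 622.181], [0.0, 0.0, 0.0, 1.0]] ['frame', 'vertical_fov', 'cx', 'cy', 'world_from_camera']
top 51.33332082268688 286.71152083312984 209.90567620251872 [[-0.011, -0.989, 0.146, 359.498], [-1.0, 0.01, -0.006, -50.197], [0.005, -0.146, -0.989, 1270.368], [0.0, 0.0, 0.0, 1.0]] ['frame', 'vertical_fov', 'cx', 'cy', 'world_from_camera']
```

View pics/top0.png

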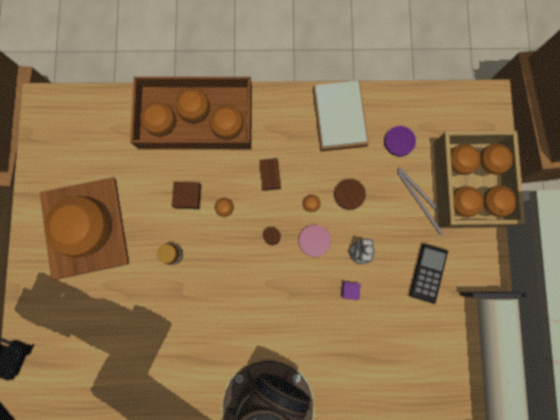

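View pics/side0.png

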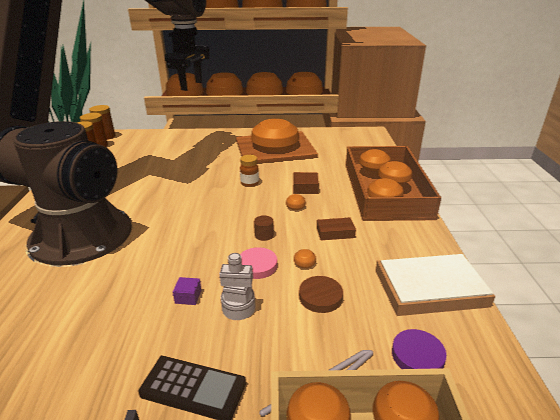

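The top view shows the stack at (362,250) and the blocks: large at (350,193), small (271,235), oblong (270,174), square (186,195). The jar is at (168,253) and the rolls at (224,207) and (311,203). The side view shows the stack at (237,285). I'll enlarge these.

Run:
```python
import cv2,pickle,numpy as np
t=pickle.load(open("top0.pkl","rb"))["frame"][:,:,::-1];s=pickle.load(open("side0.pkl","rb"))["frame"][:,:,::-1]
def tile(im,cs):
    return np.hstack([cv2.resize(im[y-24:y+24,x-24:x+24],(200,200)*1,interpolation=cv2.INTER_NEAREST) for x,y in cs])
def tile2(im,cs):
    return np.hstack([cv2.resize(im[y-32:y+32,x-32:x+32],(200,200)*1,interpolation=cv2.INTER_NEAREST) for x,y in cs])
A=tile(t,[(350,193),(271,235),(270,174),(186,195)])
B=tile2(s,[(321,293),(264,228),(336,229),(306,183)])
C=np.hstack([cv2.resize(t[226:276,338:388],(200,200),interpolation=0),cv2.resize(s[245:325,197:277],(200,200),interpolation=0)])
C=np.hstack([C,np.zeros((200,400,3),np.uint8)])
cv2.imwrite("pics/c.png",np.vstack([A,B,C]))
```

```text
(no output)
```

View pics/c.png

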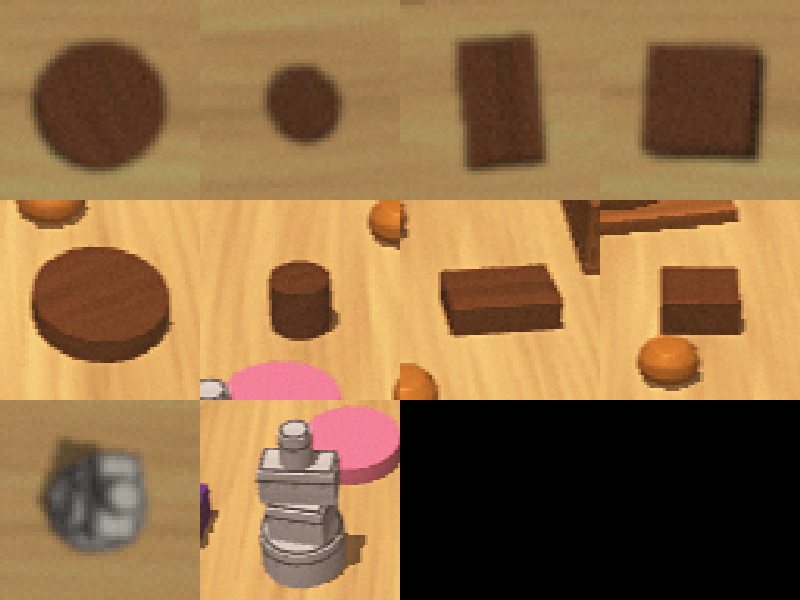

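The close-ups show clear block faces. In the side view the stack is small, oblong, square, large, with the small lid at about (234,256). Now to measure.

```bash
cat > h.py <<'E'
import cv2,numpy as np,pickle
def ray(d,uv,z):
    uv=np.atleast_2d(np.asarray(uv,float)); f=210/np.tan(np.radians(d["vertical_fov"]/2)); T=np.array(d["world_from_camera"])
    r=np.c_[(uv[:,0]-d["cx"])/f,(uv[:,1]-d["cy"])/f,np.ones(len(uv))]@T[:3,:3].T; o=T[:3,3]
    return (o+r*((z-o[2])/r[:,2])[:,None])[:,:2]
def load(n,k): return pickle.load(open(f"{n}{k}.pkl","rb"))
def snap(n,k):
    from cell import env
    d=env.read_camera(n); pickle.dump(d,open(f"{n}{k}.pkl","wb")); return d
def blob(m,uv):
    n,l,st,c=cv2.connectedComponentsWithStats(m.astype(np.uint8))
    i=l[int(uv[1]),int(uv[0])]
    return (l==i),c[i],st[i]
def rect(p):
    (c,(w,h),a)=cv2.minAreaRect(p.astype(np.float32))
    if w<h: w,h,a=h,w,a+90
    return np.round(c,1),round(w,1),round(h,1),round((a+90)%180-90,1)
E
python3 - <<'E'
from h import *
P=dict(large=(20,(350,193),(321,293)),small=(45,(271,235),(264,228)),oblong=(28,(270,174),(336,229)),square=(35,(186,195),(306,183)))
for n,(h,t,s) in P.items():
    for cam,uv in(("top",t),("side",s)):
        d=load(cam,0); f=d["frame"]; 
        U=4; g=cv2.resize(f,None,fx=U,fy=U,interpolation=cv2.INTER_LINEAR).astype(int)
        m=(g[...,0]<(105 if cam=="top" else 150))&(g[...,2]<80)&(g[...,1]<95)
        b,c,st=blob(m,(uv[0]*U,uv[1]*U)); c=(c+.5)/U-.5
        out=[ray(d,c,h/2)[0].round(1),(st/U).round(0)[:4],f[uv[1],uv[0]]]
        if cam=="side":
            tf=b&(g[...,0]>80); tf=cv2.morphologyEx(tf.astype(np.uint8),cv2.MORPH_OPEN,np.ones((9,9)))
            tf=cv2.morphologyEx(tf,cv2.MORPH_CLOSE,np.ones((13,13)))
            b=blob(tf,(uv[0]*U,(uv[1]-4)*U))[0]
        k=max(cv2.findContours(b.astype(np.uint8),0,1)[0],key=len)[:,0]
        print(n,cam,*out,rect(ray(d,(k+.5)/U-.5,h)))
E
```

```text
large top [ 591.4 -241.9] [334. 180.  31.  30.] [85 50 30] (array([ 590.3, -240.4]), 90.0, 87.4, -55.3)
large side [ 591.2 -244.1] [299. 276.  45.  37.] [118  64  37] (array([ 589.8, -251.9]), 107.1, 90.4, 88.6)
small top [470.3 -13.3] [263. 227.  18.  18.] [80 51 32] (array([468.3, -14.2]), 51.7, 45.8, 26.2)
small side [469.3 -14.2] [254. 216.  22.  25.] [93 56 35] (array([471.2, -44.3]), 107.9, 47.6, -83.1)
oblong top [651.5  -9.1] [260. 159.  20.  32.] [75 44 27] (array([648.6,  -9.1]), 90.9, 53.1, 5.4)
oblong side [651.8  -9.7] [317. 218.  39.  22.] [131  72  41] (array([649.1, -28.2]), 94.7, 89.5, 5.1)
square top [590.8 232.8] [172. 182.  29.  27.] [87 53 36] (array([588. , 228.8]), 79.8, 77.5, 87.4)
square side [590.9 230.6] [293. 172.  26.  22.] [122  63  34] (array([589.5, 202.5]), 132.7, 74.5, 87.6)
```

Run:
```python
import cv2;from h import *
s=load("side",0)["frame"][:,:,::-1];t=load("top",0)["frame"][:,:,::-1]
a=cv2.resize(s[248:323,205:270],None,fx=8,fy=8,interpolation=cv2.INTER_CUBIC)[:600,:450]
b=cv2.resize(t[232:270,343:383],None,fx=8,fy=8,interpolation=cv2.INTER_CUBIC)
c=np.zeros((600,320,3),np.uint8);c[:304]=b
cv2.imwrite("pics/st.png",np.hstack([a,c]))
```

```text
(no output)
```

View pics/st.png

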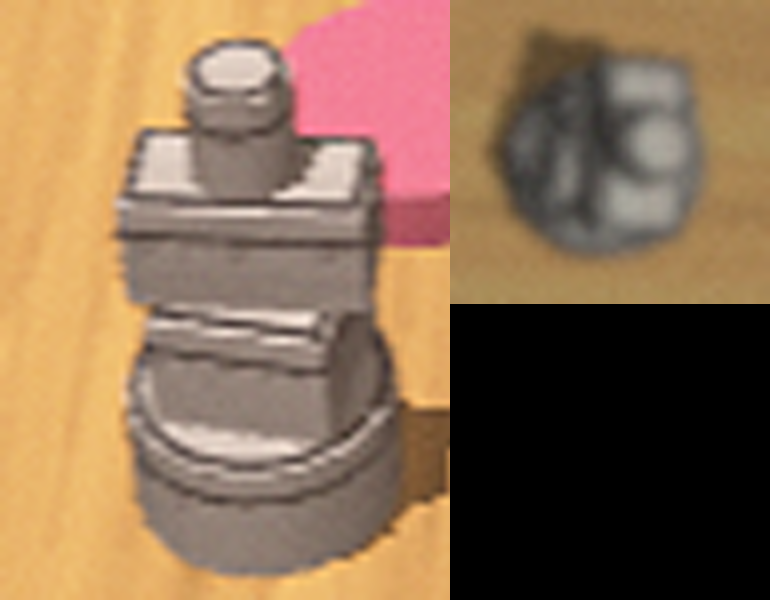

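Run:
```python
from h import *
d=load("side",0);t=load("top",0)
S=lambda *p:[(205+(x+.5)/8-.5,248+(y+.5)/8-.5) for x,y in p]
Tp=lambda *p:[(343+(x-450+.5)/8-.5,232+(y+.5)/8-.5) for x,y in p]
print("small side",ray(d,S((237,70)),132),"top",ray(t,Tp((658,147)),132))
q=ray(d,S((143,133),(372,138),(380,206),(118,202)),102);print("oblong",q.round(1).tolist(),q.mean(0),rect(q), "top c",ray(t,Tp((645,145)),102))
for z,p in((70,((147,312),(330,335))),(36,((157,408),(328,438)))):
    q=ray(d,S(*p),z);e=q[1]-q[0];L=np.hypot(*e);print("sq",q.round(1).tolist(),L,np.degrees(np.arctan2(e[1],e[0])),q.mean(0)+23*np.array([-e[1],e[0]])/L)
p=ray(d,S((130,400),(402,400)),36);b=ray(d,S((262,576)),0);print("large",p,b,"x",p[:,0].mean(),"y",b[:,1]+34)
print("large top",ray(t,Tp((600,165)),18))
```

```text
small side [[ 421.06976765 -268.8896557 ]] top [[ 420.40101458 -269.40101736]]
oblong [[395.3, -254.6], [450.9, -257.9], [453.9, -283.1], [391.9, -280.2]] [ 422.99319141 -268.94988759] (array([ 423.5, -268.8]), 62.0, 25.7, -2.7) top c [[ 422.71628057 -270.86170065]]
sq [[396.5, -283.1], [441.0, -292.2]] 45.389761417258896 -11.56338093276683 [ 423.36127758 -265.09168352]
sq [[396.0, -280.2], [438.8, -291.6]] 44.23745387264762 -14.89754749306399 [ 423.30502212 -263.70277575]
large [[ 389.06128531 -277.27389164]
 [ 456.35861514 -278.82620838]] [[ 421.22692182 -302.02427182]] x 422.7099502236225 y [-268.02427182]
large top [[ 420.30200814 -270.36541358]]
```

Emit:
{"method": "arm_command", "body": {
  "targets": [
    [-35, -18, 0, -3.4, 1],
    [-70, -36, 0, -6.8, 1],
    [-105, -54, 0, -10.2, 1],
    [-140, -72, 0, -13.6, 1],
    [-175, -90, 0, -17, 1]
  ]
}}

```text
t: 0.6
eef_pos: [347.1, 442.4, 214.4]
tcp_rot: [-3.141, -0.0, 3.094]
ft_force: [-0.8, -0.3, -0.4]
opening: 1.002
grip_force: 0.0
```

Emit:
{"method": "arm_command", "body": {
  "targets": [
    [-20, -42, 0, 0, 1],
    [-40, -84, 0, 0, 1],
    [-60, -126, 0, 0, 1],
    [-80, -168, 0, 0, 1],
    [-100, -210, 0, 0, 1]
  ]
}}

```text
t: 1.1
eef_pos: [436.1, 227.2, 214.6]
tcp_rot: [3.142, -0.0, 3.092]
ft_force: [1.1, 0.3, 0.2]
opening: 1.0
grip_force: 0.0
```

```bash
cat >> h.py <<'E'
def to(x,y,z,yaw=None):
    "remaining shift in tool axes"
    from cell import env
    s=env.state(); p=s["eef_pos"]; w=s["tcp_rot"][2]; D=np.array([x,y,z])-p
    tx=np.cos(w)*D[0]+np.sin(w)*D[1]; ty=np.sin(w)*D[0]-np.cos(w)*D[1]
    r=0 if yaw is None else (np.degrees(w)-yaw+180)%360-180
    print("t %.2f pos %s yaw %.2f j %s open %.2f F %s"%(s["t"],p.round(1),np.degrees(w),s["joints"].round(2),s["opening"],s["ft_force"].round(1)))
    print("shift %.1f %.1f %.1f roll %.2f"%(tx,ty,-D[2],r), "rot",s["tcp_rot"].round(4))
E
python3 -c "
from h import *
to(421,-269,214,177)"
```

```text
t 1.10 pos [436.1 227.2 214.6] yaw 177.14 j [ 0.35  0.3   1.88  0.    0.96 -1.18] open 1.00 F [1.1 0.3 0.2]
shift -9.7 -496.3 0.6 roll 0.14 rot [ 3.1416e+00 -1.0000e-04  3.0917e+00]
```

Emit:
{"method": "arm_command", "body": {
  "targets": [
    [-10, -48, 0, 0, 1],
    [-15, -96, 0, 0, 1],
    [-20, -144, 0, 0, 1],
    [-20, -192, 0, 0, 1],
    [-20, -240, 0, 0, 1]
  ]
}}

```text
t: 1.6
eef_pos: [443.3, -13.6, 214.5]
tcp_rot: [3.141, -0.0, 3.092]
ft_force: [1.4, -0.3, -1.0]
opening: 0.998
grip_force: 0.0
```

Emit:
{"method": "arm_command", "body": {
  "targets": [
    [2, -48, 0, 0, 1],
    [4, -96, 0, 0, 1],
    [6, -144, 0, 0, 1],
    [8, -192, 0, 0, 1],
    [10, -240, 0, 0, 1]
  ]
}}

```text
t: 2.1
eef_pos: [421.0, -252.9, 214.5]
tcp_rot: [3.141, -0.0, 3.091]
ft_force: [0.1, -0.3, 0.1]
opening: 0.996
grip_force: 0.0
```

```bash
python3 -c "
from h import *
to(421,-269,106,177)"
```

```text
t 2.10 pos [ 421.  -252.9  214.5] yaw 177.12 j [-0.68  0.3   1.88  0.    0.96 -2.2 ] open 1.00 F [ 0.1 -0.3  0.1]
shift -0.8 -16.1 108.5 roll 0.12 rot [ 3.1414e+00 -1.0000e-04  3.0913e+00]
```

Emit:
{"method": "arm_command", "body": {
  "targets": [
    [-1, -16, 30, 0, 1],
    [-1, -16, 70, 0, 1],
    [-1, -16, 95, 0, 0.7],
    [-1, -16, 108, 0, 0.5],
    [-1, -16, 108, 0, 0.4]
  ]
}}

```text
t: 2.6
eef_pos: [421.1, -266.5, 104.9]
tcp_rot: [3.139, -0.003, 3.091]
ft_force: [0.7, 0.8, 0.7]
opening: 0.804
grip_force: 0.0
```

Run:
```python
from h import *
to(421,-269,106,177)
s=snap("side",1);t=snap("top",1)
a=cv2.resize(s["frame"][220:320,190:290,::-1],(500,500),interpolation=2)
cv2.imwrite("pics/a1.png",a)
```

```text
t 2.60 pos [ 421.1 -266.5  104.9] yaw 177.12 j [-0.7   0.47  1.98  0.    0.7  -2.22] open 0.80 F [0.7 0.8 0.7]
shift -0.0 -2.5 -1.1 roll 0.12 rot [ 3.1392e+00 -3.0000e-03  3.0912e+00]
```

View pics/a1.png

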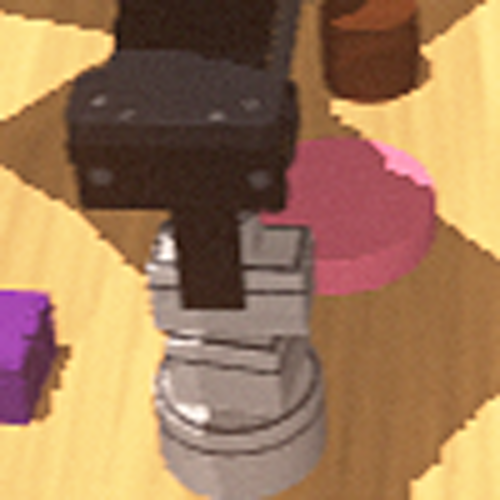

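The near finger stands in front of the small tin at about (215,260) in the crop. The stack is undisturbed.

Emit:
{"method": "arm_command", "body": {
  "targets": [
    [0, 0, 0, 0, 0.45],
    [0, 0, 0, 0, 0.4],
    [0, 0, 0, 0, 0.4]
  ]
}}

```text
t: 3.0
eef_pos: [422.1, -267.0, 107.2]
tcp_rot: [-3.141, 0.001, 3.092]
ft_force: [-0.1, -0.3, 0.2]
opening: 0.469
grip_force: 0.0
```

Emit:
{"method": "arm_command", "body": {
  "targets": [
    [1, -2, 1, 0, 0.4],
    [1, -2, 1, 0, 0],
    [1, -2, 1, 0, 0],
    [1, -2, 1, 0, 0],
    [1, -2, 1, 0, 0]
  ]
}}

```text
t: 3.5
eef_pos: [420.8, -269.0, 105.6]
tcp_rot: [3.142, 0.0, 3.092]
ft_force: [-0.2, -0.8, 0.8]
opening: 0.267
grip_force: 30.0
```

Emit:
{"method": "arm_command", "body": {
  "targets": [
    [0, 0, 0, 0, 0],
    [0, 0, 0, 0, 0],
    [0, 0, -10, 0, 0],
    [0, 0, -40, 0, 0],
    [0, 0, -80, 0, 0]
  ]
}}

```text
t: 4.0
eef_pos: [420.2, -268.4, 186.0]
tcp_rot: [3.139, -0.002, 3.091]
ft_force: [0.7, -0.4, 0.5]
opening: 0.269
grip_force: 30.0
```

Run:
```python
from h import *
to(470,-13.7,200)
s=snap("side",2);t=snap("top",2)
a=cv2.resize(s["frame"][200:330,180:300,::-1],(480,520),interpolation=2)
b=cv2.resize(t["frame"][225:275,335:385,::-1],(300,300),interpolation=2)
c=np.zeros((520,780,3),np.uint8);c[:,:480]=a;c[:300,480:]=b
cv2.imwrite("pics/a2.png",c)
```

```text
t 4.00 pos [ 420.2 -268.4  186. ] yaw 177.13 j [-0.7   0.35  1.9   0.    0.9  -2.22] open 0.27 F [ 0.7 -0.4  0.5]
shift -36.9 256.9 -14.0 roll 0.00 rot [ 3.1395e+00 -2.5000e-03  3.0915e+00]
```

View pics/a2.png

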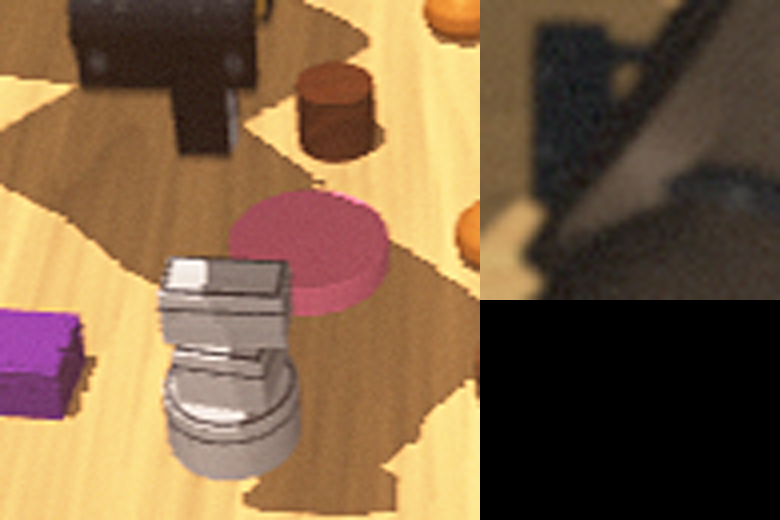

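Emit:
{"method": "arm_command", "body": {
  "targets": [
    [-7, 40, -4, 0, 0],
    [-14, 85, -4, 0, 0],
    [-21, 130, -4, 0, 0],
    [-28, 175, -4, 0, 0],
    [-35, 220, -4, 0, 0]
  ]
}}

```text
t: 4.6
eef_pos: [466.7, -49.1, 189.8]
tcp_rot: [3.141, 0.0, 3.091]
ft_force: [0.5, -0.5, -0.6]
opening: 0.265
grip_force: 30.0
```

Emit:
{"method": "arm_command", "body": {
  "targets": [
    [-2, 37, 0, 0, 0],
    [-2, 37, 40, 0, 0],
    [-2, 37, 80, 0, 0],
    [-2, 37, 105, 0, 0],
    [-2, 37, 115, 0, 0]
  ]
}}

```text
t: 5.1
eef_pos: [469.6, -13.8, 72.7]
tcp_rot: [3.141, -0.003, 3.092]
ft_force: [-0.6, 0.3, -0.8]
opening: 0.263
grip_force: 30.0
```

Emit:
{"method": "arm_command", "body": {
  "targets": [
    [0, 0, 0, 0, 0],
    [0, 0, 0, 0, 0]
  ]
}}

```text
t: 5.3
eef_pos: [471.1, -14.2, 75.5]
tcp_rot: [-3.142, 0.001, 3.091]
ft_force: [-1.0, 0.7, -0.7]
opening: 0.269
grip_force: 30.0
```

Run:
```python
from h import *
to(470,-13.7,49,177)
```

```text
t 5.30 pos [471.1 -14.2  75.5] yaw 177.12 j [-0.17  0.49  2.07  0.    0.58 -1.69] open 0.27 F [-1.   0.7 -0.7]
shift 1.1 0.5 26.5 roll 0.12 rot [-3.1416e+00  1.0000e-03  3.0913e+00]
```

Emit:
{"method": "arm_command", "body": {
  "targets": [
    [1, 0, 15, 0, 0],
    [1, 0, 23, 0, 0],
    [1, 0, 26, 0, 0],
    [1, 0, 27, 0, 0],
    [1, 0, 27, 0, 0]
  ]
}}

```text
t: 5.8
eef_pos: [469.9, -14.1, 48.6]
tcp_rot: [-3.142, 0.001, 3.092]
ft_force: [-2.4, 0.1, 7.1]
opening: 0.266
grip_force: 30.0
```

Emit:
{"method": "arm_command", "body": {
  "targets": [
    [0, 0, 0, 0, 0.6],
    [0, 0, 0, 0, 0.6],
    [0, 0, 0, 0, 0.6],
    [0, 0, 0, 0, 0.6]
  ]
}}

```text
t: 6.2
eef_pos: [469.7, -14.1, 47.7]
tcp_rot: [3.142, 0.0, 3.092]
ft_force: [-0.5, -0.1, 0.1]
opening: 0.55
grip_force: 0.0
```

Emit:
{"method": "arm_command", "body": {
  "targets": [
    [0, 0, -15, 0, 1],
    [0, 0, -50, 0, 1],
    [0, 0, -100, 0, 1],
    [0, 0, -150, 0, 1]
  ]
}}

```text
t: 6.6
eef_pos: [469.1, -13.9, 199.2]
tcp_rot: [3.141, -0.001, 3.092]
ft_force: [1.1, -0.4, 0.1]
opening: 0.875
grip_force: 0.0
```

Emit:
{"method": "arm_command", "body": {
  "targets": [
    [0, 50, 0, 0, 1],
    [0, 100, 0, 0, 1],
    [0, 150, 0, 0, 1],
    [0, 200, 0, 0, 1],
    [0, 200, 0, 0, 1]
  ]
}}

```text
t: 7.1
eef_pos: [479.3, 190.3, 197.6]
tcp_rot: [3.141, 0.0, 3.096]
ft_force: [-1.2, -0.9, -0.6]
opening: 1.0
grip_force: 0.0
```

Run:
```python
from h import *
to(423,-269.5,190,177)
s=snap("side",3);t=snap("top",3)
def up(d,x,y,w,h,k): return cv2.resize(d["frame"][y:y+h,x:x+w,::-1],None,fx=k,fy=k,interpolation=2)
c=np.zeros((600,800,3),np.uint8)
c[:,:400]=up(s,205,250,50,75,8);c[:320,400:720]=up(t,343,232,40,40,8);c[320:600,400:600]=up(s,250,190,25,35,8);c[400:600,600:800]=up(t,258,222,25,25,8)
cv2.imwrite("pics/a3.png",c)
```

```text
t 7.10 pos [479.3 190.3 197.6] yaw 177.41 j [ 0.25  0.36  1.85  0.    0.94 -1.28] open 1.00 F [-1.2 -0.9 -0.6]
shift 35.5 -461.9 7.6 roll 0.41 rot [3.1407e+00 4.0000e-04 3.0964e+00]
```

View pics/a3.png

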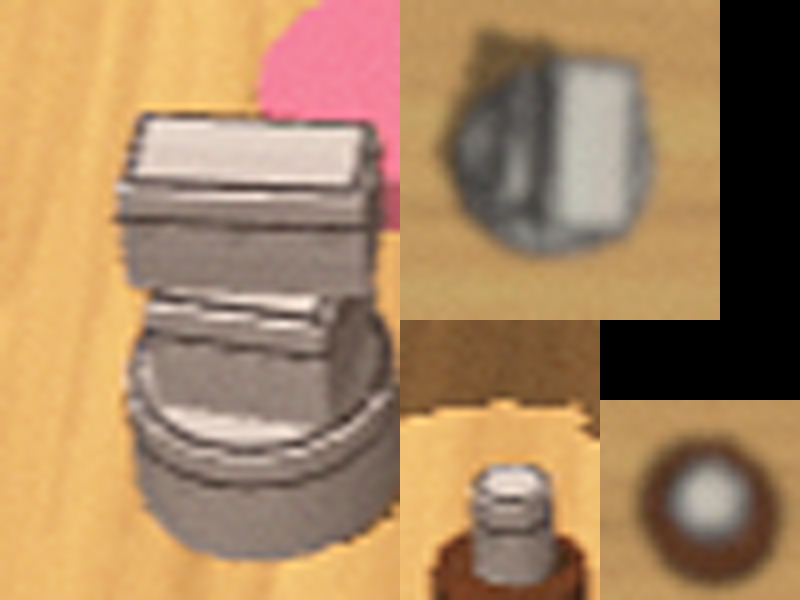

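The oblong's bright lid shows well in both views, at crop centres (250,150) and (593,145). The small tin stands near the middle of its block.

Run:
```python
from h import *
t=load("top",3);s=load("side",3)
print("small",ray(t,[(271.2,233.8)],75),ray(s,[(250+(112.5)/8-.5,190+(164.5)/8-.5)],75))
U=4
for n,d,uv,th in(("top",t,(367,250),135),("side",s,(236,269),190)):
    g=cv2.resize(d["frame"],None,fx=U,fy=U,interpolation=1).astype(int)
    m=(g.min(2)>th)&((g.max(2)-g.min(2))<45)
    b,c,st=blob(m,(uv[0]*U,uv[1]*U))
    k=max(cv2.findContours(b.astype(np.uint8),0,1)[0],key=len)[:,0]
    print(n,st/U,ray(d,(c+.5)/U-.5,102).round(1),rect(ray(d,(k+.5)/U-.5,102)))
```

```text
small [[470.34188385 -14.79992756]] [[470.05757369 -13.83430908]]
top [362.75 240.25   9.25  20.25 669.5 ] [[ 421.9 -270.7]] (array([ 422.2, -270.7]), 53.4, 24.0, -2.2)
side [222.75 265.25  26.5    7.5  547.25] [[ 422.3 -268. ]] (array([ 421.8, -268.3]), 49.3, 19.0, -5.7)
```

Emit:
{"method": "arm_command", "body": {
  "targets": [
    [4, -46, 0, 0.4, 1],
    [8, -92, 0, 0.4, 1],
    [12, -138, 0, 0.4, 1],
    [16, -184, 0, 0.4, 1],
    [20, -230, 0, 0.4, 1]
  ]
}}

```text
t: 7.7
eef_pos: [447.0, -46.0, 197.8]
tcp_rot: [-3.142, 0.0, 3.083]
ft_force: [1.2, 0.5, -0.4]
opening: 0.998
grip_force: 0.0
```

Emit:
{"method": "arm_command", "body": {
  "targets": [
    [4, -46, 0, 0, 1],
    [8, -92, 0, 0, 1],
    [12, -138, 0, 0, 1],
    [16, -184, 0, 0, 1],
    [16, -230, 0, 0, 1]
  ]
}}

```text
t: 8.2
eef_pos: [416.9, -274.6, 197.7]
tcp_rot: [3.141, -0.0, 3.082]
ft_force: [0.8, 1.2, -0.0]
opening: 1.001
grip_force: 0.0
```

Emit:
{"method": "arm_command", "body": {
  "targets": [
    [0, 0, 0, 0, 1],
    [0, 0, 40, 0, 0.8],
    [0, 0, 80, 0, 0.7],
    [0, 0, 100, 0, 0.6],
    [0, 0, 100, 0, 0.6]
  ]
}}

```text
t: 8.7
eef_pos: [417.2, -271.3, 95.5]
tcp_rot: [3.138, -0.004, 3.083]
ft_force: [0.0, 0.3, 0.5]
opening: 0.72
grip_force: 0.0
```

Emit:
{"method": "arm_command", "body": {
  "targets": [
    [0, 0, 0, 0, 0.6]
  ]
}}

```text
t: 8.8
eef_pos: [418.7, -272.1, 98.1]
tcp_rot: [3.141, -0.0, 3.084]
ft_force: [0.3, -0.4, -0.2]
opening: 0.639
grip_force: 0.0
```

Run:
```python
from h import *
to(422.3,-269.3,74,177)
```

```text
t 8.80 pos [ 418.7 -272.1   98.1] yaw 176.68 j [-0.71  0.48  1.98  0.    0.68 -2.22] open 0.64 F [ 0.3 -0.4 -0.2]
shift -3.5 3.0 24.1 roll -0.32 rot [ 3.1413e+00 -3.0000e-04  3.0836e+00]
```

Emit:
{"method": "arm_command", "body": {
  "targets": [
    [-4, 3, 0, -0.3, 0.6],
    [-4, 3, 15, -0.3, 0.6],
    [-4, 3, 24, -0.3, 0.6],
    [-4, 3, 24, -0.3, 0.6],
    [-4, 3, 24, -0.3, 0.6]
  ]
}}

```text
t: 9.3
eef_pos: [423.4, -269.0, 74.1]
tcp_rot: [-3.141, 0.0, 3.09]
ft_force: [0.7, -0.6, -0.2]
opening: 0.599
grip_force: 0.0
```

Emit:
{"method": "arm_command", "body": {
  "targets": [
    [0, 0, 0, 0, 0],
    [0, 0, 0, 0, 0],
    [0, 0, 0, 0, 0],
    [0, 0, 0, 0, 0],
    [0, 0, 0, 0, 0]
  ]
}}

```text
t: 9.8
eef_pos: [423.3, -269.0, 73.8]
tcp_rot: [-3.141, 0.0, 3.09]
ft_force: [-0.0, -0.5, 3.0]
opening: 0.315
grip_force: 29.8
```

Emit:
{"method": "arm_command", "body": {
  "targets": [
    [0, 0, 0, 0, 0],
    [0, 0, -10, 0, 0],
    [0, 0, -40, 0, 0],
    [0, 0, -80, 0, 0],
    [0, 0, -100, 0, 0]
  ]
}}

```text
t: 10.3
eef_pos: [423.6, -269.2, 176.7]
tcp_rot: [-3.14, 0.002, 3.09]
ft_force: [0.3, -0.4, -1.1]
opening: 0.314
grip_force: 29.8
```

Run:
```python
from h import *
to(651.3,-9.4,170,185.3)
```

```text
t 10.30 pos [ 423.6 -269.2  176.7] yaw 177.03 j [-0.7   0.36  1.9   0.    0.87 -2.22] open 0.31 F [ 0.3 -0.4 -1.1]
shift -213.9 271.2 6.7 roll -8.27 rot [-3.1401e+00  2.2000e-03  3.0898e+00]
```

Emit:
{"method": "arm_command", "body": {
  "targets": [
    [-27, 34, 0, -2, 0],
    [-54, 68, 0, -4, 0],
    [-81, 102, 0, -6, 0],
    [-108, 136, 0, -8.3, 0],
    [-135, 170, 0, -8.3, 0]
  ]
}}

```text
t: 10.8
eef_pos: [567.6, -104.6, 174.2]
tcp_rot: [3.141, -0.0, -3.047]
ft_force: [0.7, -1.3, -0.7]
opening: 0.319
grip_force: 29.8
```

Run:
```python
from h import *
to(652,-9.4,32,185.3)
```

```text
t 10.80 pos [ 567.6 -104.6  174.2] yaw -174.59 j [-0.3   0.47  1.73  0.    0.95 -1.96] open 0.32 F [ 0.7 -1.3 -0.7]
shift -92.9 86.8 142.2 roll 0.11 rot [ 3.1415 -0.     -3.0472]
```

Emit:
{"method": "arm_command", "body": {
  "targets": [
    [-31, 29, 0, 0, 0],
    [-62, 58, 0, 0, 0],
    [-93, 87, 30, 0, 0],
    [-93, 87, 75, 0, 0],
    [-93, 87, 110, 0, 0]
  ]
}}

```text
t: 11.3
eef_pos: [651.1, -9.4, 61.8]
tcp_rot: [3.141, -0.001, -3.046]
ft_force: [0.2, -0.3, -1.7]
opening: 0.313
grip_force: 29.8
```

Emit:
{"method": "arm_command", "body": {
  "targets": [
    [0, 0, 0, 0, 0],
    [0, 0, 0, 0, 0],
    [0, 0, 0, 0, 0]
  ]
}}

```text
t: 11.6
eef_pos: [652.4, -11.3, 66.1]
tcp_rot: [-3.141, 0.003, -3.049]
ft_force: [-0.3, -0.5, -1.5]
opening: 0.313
grip_force: 29.8
```

Run:
```python
from h import *
to(652,-9.4,32,185.3)
```

```text
t 11.60 pos [652.4 -11.3  66.1] yaw -174.69 j [-0.12  0.69  1.62  0.    0.82 -1.78] open 0.31 F [-0.3 -0.5 -1.5]
shift 0.2 1.9 34.1 roll 0.01 rot [-3.1410e+00  3.1000e-03 -3.0489e+00]
```

Emit:
{"method": "arm_command", "body": {
  "targets": [
    [0, 1, 15, 0, 0],
    [0, 1, 26, 0, 0],
    [0, 1, 32, 0, 0],
    [0, 1, 34, 0, 0],
    [0, 1, 34, 0, 0]
  ]
}}

```text
t: 12.1
eef_pos: [651.3, -9.9, 31.0]
tcp_rot: [3.142, 0.0, -3.049]
ft_force: [-6.4, 0.9, 16.5]
opening: 0.316
grip_force: 29.9
```

Run:
```python
from h import *
to(652,-9.4,32,185.3)
```

```text
t 12.10 pos [651.3  -9.9  31. ] yaw -174.68 j [-0.12  0.74  1.64  0.    0.76 -1.78] open 0.32 F [-6.4  0.9 16.5]
shift -0.8 0.5 -1.0 roll 0.02 rot [ 3.1416e+00  4.0000e-04 -3.0488e+00]
```

Emit:
{"method": "arm_command", "body": {
  "targets": [
    [0, 0, 0, 0, 0.6],
    [0, 0, 0, 0, 0.6],
    [0, 0, 0, 0, 0.6],
    [0, 0, 0, 0, 0.6]
  ]
}}

```text
t: 12.5
eef_pos: [651.2, -9.9, 29.3]
tcp_rot: [3.141, -0.0, -3.049]
ft_force: [-0.1, -0.1, -0.6]
opening: 0.578
grip_force: 0.0
```

Emit:
{"method": "arm_command", "body": {
  "targets": [
    [0, 0, -15, 0, 1],
    [0, 0, -50, 0, 1],
    [0, 0, -100, 0, 1],
    [0, 0, -130, 0, 1]
  ]
}}

```text
t: 12.9
eef_pos: [652.0, -10.0, 164.1]
tcp_rot: [-3.141, 0.004, -3.049]
ft_force: [-0.1, -0.0, 0.5]
opening: 0.878
grip_force: 0.0
```

Emit:
{"method": "arm_command", "body": {
  "targets": [
    [30, 40, -10, 0, 1],
    [60, 80, -20, 0, 1],
    [90, 120, -20, 0, 1],
    [120, 160, -20, 0, 1],
    [150, 200, -20, 0, 1]
  ]
}}

```text
t: 13.4
eef_pos: [483.2, 175.0, 180.9]
tcp_rot: [3.141, 0.002, -3.049]
ft_force: [1.3, 0.3, -0.4]
opening: 1.001
grip_force: 0.0
```

Run:
```python
from h import *
to(423,-265,190,168)
s=snap("side",4);t=snap("top",4)
def up(d,x,y,w,h,k): return cv2.resize(d["frame"][y:y+h,x:x+w,::-1],None,fx=k,fy=k,interpolation=2)
c=np.zeros((560,800,3),np.uint8)
c[:360,:400]=up(s,205,280,50,45,8);c[:320,400:720]=up(t,343,232,40,40,8);c[360:560,:400]=up(s,312,205,50,25,8);c[320:560,400:640]=up(t,255,158,30,30,8)
cv2.imwrite("pics/a4.png",c)
```

```text
t 13.40 pos [483.2 175.  180.9] yaw -174.69 j [ 0.22  0.37  1.87  0.    0.9  -1.44] open 1.00 F [ 1.3  0.3 -0.4]
shift 100.7 -432.5 -9.1 roll 17.31 rot [ 3.1413e+00  1.5000e-03 -3.0490e+00]
```

View pics/a4.png

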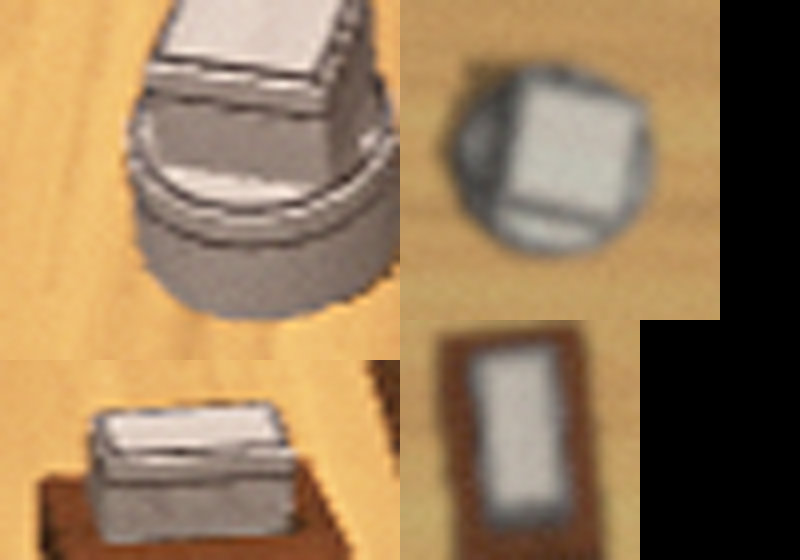

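The oblong tin sits centred and aligned on its block. The square tin's lid centre is at about (575,145) in the top crop.

```bash
cat >> h.py <<'E'
def lid(n,d,uv,th,z,U=4):
    g=cv2.resize(d["frame"],None,fx=U,fy=U,interpolation=1).astype(int)
    m=(g.min(2)>th)&((g.max(2)-g.min(2))<45)
    b,c,st=blob(m,(uv[0]*U,uv[1]*U))
    k=max(cv2.findContours(b.astype(np.uint8),0,1)[0],key=len)[:,0]
    print(n,(st/U)[:4],ray(d,(c+.5)/U-.5,z).round(1),rect(ray(d,(k+.5)/U-.5,z)))
E
python3 - <<'E'
from h import *
t=load("top",4);s=load("side",4)
lid("sq top",t,(365,250),135,70);lid("sq side",s,(236,284),185,70)
lid("ob top",t,(269.5,172),125,60);lid("ob side",s,(337,214),185,60)
E
```

```text
sq top [357.   242.75  16.    16.25] [[ 422.3 -270.3]] (array([ 422.2, -271.2]), 42.3, 39.5, 78.1)
sq side [226.5  274.5   21.25  14.  ] [[ 422.3 -268. ]] (array([ 422.4, -267.4]), 35.8, 35.4, 77.5)
ob top [265.25 162.5    9.5   18.75] [[649.7 -10.7]] (array([649.7, -11. ]), 53.3, 23.9, 4.5)
ob side [326.   211.25  20.     4.5 ] [[648.9  -8.3]] (array([649.1,  -8.6]), 48.4, 19.0, 8.1)
```

Emit:
{"method": "arm_command", "body": {
  "targets": [
    [10, -46, 0, 3.5, 1],
    [20, -92, 0, 7, 1],
    [30, -138, 0, 10.5, 1],
    [40, -184, 0, 14, 1],
    [50, -230, 0, 17.3, 1]
  ]
}}

```text
t: 14.0
eef_pos: [456.1, -62.0, 180.6]
tcp_rot: [-3.142, 0.001, 2.93]
ft_force: [0.7, -0.5, -0.7]
opening: 0.998
grip_force: 0.0
```

Run:
```python
from h import *
to(422.3,-269,40,167.8)
```

```text
t 14.00 pos [456.1 -62.  180.6] yaw 167.89 j [-0.28  0.3   1.99  0.    0.85 -1.64] open 1.00 F [ 0.7 -0.5 -0.7]
shift -10.4 -209.4 140.6 roll 0.09 rot [-3.1415e+00  1.4000e-03  2.9302e+00]
```

Emit:
{"method": "arm_command", "body": {
  "targets": [
    [-2, -42, 0, 0, 1],
    [-4, -84, 0, 0, 1],
    [-6, -126, 0, 0, 1],
    [-8, -168, 0, 0, 0.9],
    [-10, -209, 20, 0, 0.8]
  ]
}}

```text
t: 14.5
eef_pos: [423.1, -269.5, 162.0]
tcp_rot: [-3.139, 0.005, 2.932]
ft_force: [1.0, 0.7, 0.3]
opening: 0.883
grip_force: 0.0
```

Emit:
{"method": "arm_command", "body": {
  "targets": [
    [0, 0, 20, 0, 0.75],
    [0, 0, 50, 0, 0.75],
    [0, 0, 75, 0, 0.75],
    [0, 0, 85, 0, 0.75],
    [0, 0, 85, 0, 0.75]
  ]
}}

```text
t: 15.0
eef_pos: [422.5, -266.5, 74.2]
tcp_rot: [3.141, -0.001, 2.932]
ft_force: [0.5, 0.4, 0.0]
opening: 0.754
grip_force: 0.0
```

Run:
```python
from h import *
to(422.3,-269,40,167.8)
```

```text
t 15.00 pos [ 422.5 -266.5   74.2] yaw 168.01 j [-0.7   0.52  2.    0.    0.62 -2.06] open 0.75 F [0.5 0.4 0. ]
shift -0.3 -2.5 34.2 roll 0.21 rot [ 3.1408e+00 -1.3000e-03  2.9324e+00]
```

Emit:
{"method": "arm_command", "body": {
  "targets": [
    [0, -2, 15, 0, 0.75],
    [0, -2, 28, 0, 0.75],
    [0, -2, 34, 0, 0.75],
    [0, -2, 34, 0, 0.75],
    [0, -2, 34, 0, 0.75]
  ]
}}

```text
t: 15.5
eef_pos: [422.7, -268.5, 41.5]
tcp_rot: [-3.141, 0.001, 2.933]
ft_force: [0.2, -0.6, 0.3]
opening: 0.751
grip_force: 0.0
```

Run:
```python
from h import *
to(422.3,-269,40,167.8)
```

```text
t 15.50 pos [ 422.7 -268.5   41.5] yaw 168.04 j [-0.7   0.58  2.02  0.    0.54 -2.06] open 0.75 F [ 0.2 -0.6  0.3]
shift 0.3 -0.5 1.5 roll 0.24 rot [-3.1412e+00  1.0000e-03  2.9329e+00]
```

Emit:
{"method": "arm_command", "body": {
  "targets": [
    [0, -0.5, 1, 0, 0.6],
    [0, -0.5, 1, 0, 0],
    [0, -0.5, 1, 0, 0],
    [0, -0.5, 1, 0, 0],
    [0, -0.5, 1, 0, 0]
  ]
}}

```text
t: 16.0
eef_pos: [422.2, -268.8, 39.8]
tcp_rot: [-3.142, 0.0, 2.933]
ft_force: [-0.6, 0.1, 4.0]
opening: 0.482
grip_force: 29.9
```

Emit:
{"method": "arm_command", "body": {
  "targets": [
    [0, 0, 0, 0, 0],
    [0, 0, -10, 0, 0],
    [0, 0, -45, 0, 0],
    [0, 0, -90, 0, 0],
    [0, 0, -130, 0, 0]
  ]
}}

```text
t: 16.5
eef_pos: [421.9, -268.5, 171.7]
tcp_rot: [3.141, -0.0, 2.933]
ft_force: [0.9, -0.9, -1.4]
opening: 0.482
grip_force: 29.9
```

Run:
```python
from h import *
to(590.8,231.7,170,177.5)
```

```text
t 16.50 pos [ 421.9 -268.5  171.7] yaw 168.03 j [-0.7   0.37  1.91  0.    0.86 -2.06] open 0.48 F [ 0.9 -0.9 -1.4]
shift -61.5 524.4 1.7 roll -9.47 rot [ 3.1413e+00 -3.0000e-04  2.9327e+00]
```

Emit:
{"method": "arm_command", "body": {
  "targets": [
    [-5, 46, 0, -2, 0],
    [-10, 92, 0, -4, 0],
    [-16, 138, 0, -6, 0],
    [-21, 184, 0, -8, 0],
    [-27, 230, 0, -9.5, 0]
  ]
}}

```text
t: 17.0
eef_pos: [496.3, -47.5, 170.2]
tcp_rot: [3.142, 0.0, 3.1]
ft_force: [0.9, -0.2, -2.6]
opening: 0.481
grip_force: 29.9
```

Run:
```python
from h import *
to(590.8,231.7,170,177.5)
```

```text
t 17.00 pos [496.3 -47.5 170.2] yaw 177.60 j [-0.23  0.37  1.92  0.    0.86 -1.76] open 0.48 F [ 0.9 -0.2 -2.6]
shift -82.7 282.9 0.2 roll 0.10 rot [3.1415e+00 2.0000e-04 3.0996e+00]
```

Emit:
{"method": "arm_command", "body": {
  "targets": [
    [-14, 46, 0, 0, 0],
    [-28, 92, 0, 0, 0],
    [-41, 138, 0, 0, 0],
    [-55, 184, 0, 0, 0],
    [-68, 230, 0, 0, 0]
  ]
}}

```text
t: 17.5
eef_pos: [574.2, 179.5, 170.2]
tcp_rot: [3.142, -0.0, 3.099]
ft_force: [0.9, -0.2, -1.7]
opening: 0.484
grip_force: 29.9
```

Emit:
{"method": "arm_command", "body": {
  "targets": [
    [-15, 52, 10, 0, 0],
    [-15, 52, 45, 0, 0],
    [-15, 52, 80, 0, 0],
    [-15, 52, 100, 0, 0],
    [-15, 52, 100, 0, 0]
  ]
}}

```text
t: 18.0
eef_pos: [589.7, 228.5, 67.2]
tcp_rot: [-3.14, -0.005, 3.099]
ft_force: [-0.4, -0.0, -1.3]
opening: 0.482
grip_force: 29.9
```

Emit:
{"method": "arm_command", "body": {
  "targets": [
    [0, 0, 0, 0, 0],
    [0, 0, 0, 0, 0]
  ]
}}

```text
t: 18.2
eef_pos: [592.1, 228.8, 71.3]
tcp_rot: [3.141, 0.002, 3.098]
ft_force: [1.0, -0.1, -1.8]
opening: 0.479
grip_force: 29.9
```

Run:
```python
from h import *
to(590.8,231.7,39,177.5)
```

```text
t 18.20 pos [592.1 228.8  71.3] yaw 177.52 j [ 0.26  0.67  1.67  0.    0.81 -1.26] open 0.48 F [ 1.  -0.1 -1.8]
shift 1.4 2.8 32.3 roll 0.02 rot [3.1409e+00 2.1000e-03 3.0983e+00]
```

Emit:
{"method": "arm_command", "body": {
  "targets": [
    [1, 2, 12, 0, 0],
    [1, 2, 24, 0, 0],
    [1, 2, 30, 0, 0],
    [1, 2, 32, 0, 0],
    [1, 2, 32, 0, 0]
  ]
}}

```text
t: 18.7
eef_pos: [590.1, 230.7, 38.3]
tcp_rot: [-3.141, -0.0, 3.098]
ft_force: [-4.7, -1.3, 10.5]
opening: 0.478
grip_force: 30.0
```

Run:
```python
from h import *
to(590.8,231.7,39,177.5)
```

```text
t 18.70 pos [590.1 230.7  38.3] yaw 177.53 j [ 0.27  0.71  1.68  0.    0.75 -1.26] open 0.48 F [-4.7 -1.3 10.5]
shift -0.6 1.0 -0.7 roll 0.03 rot [-3.1415e+00 -5.0000e-04  3.0984e+00]
```

Emit:
{"method": "arm_command", "body": {
  "targets": [
    [0, 0, 0, 0, 0.75],
    [0, 0, 0, 0, 0.75],
    [0, 0, 0, 0, 0.75],
    [0, 0, 0, 0, 0.75]
  ]
}}

```text
t: 19.1
eef_pos: [590.4, 230.8, 37.4]
tcp_rot: [3.142, -0.0, 3.099]
ft_force: [0.6, 1.0, 0.2]
opening: 0.733
grip_force: 0.0
```

Emit:
{"method": "arm_command", "body": {
  "targets": [
    [0, 0, -15, 0, 1],
    [0, 0, -50, 0, 1],
    [0, 0, -100, 0, 1],
    [0, 0, -130, 0, 1]
  ]
}}

```text
t: 19.5
eef_pos: [591.1, 231.1, 172.1]
tcp_rot: [3.14, 0.004, 3.099]
ft_force: [0.3, 0.8, 0.1]
opening: 0.988
grip_force: 0.0
```

Emit:
{"method": "arm_command", "body": {
  "targets": [
    [20, -45, 0, 0, 1],
    [40, -90, 0, 0, 1],
    [60, -135, 0, 0, 1],
    [75, -180, 0, 0, 1],
    [90, -225, 0, 0, 1]
  ]
}}

```text
t: 20.0
eef_pos: [489.9, 8.5, 168.8]
tcp_rot: [-3.142, 0.002, 3.099]
ft_force: [2.0, -0.2, -0.1]
opening: 0.998
grip_force: 0.0
```

Run:
```python
from h import *
to(422,-269,120,177.5)
s=snap("side",5);t=snap("top",5)
def up(d,x,y,w,h,k): return cv2.resize(d["frame"][y:y+h,x:x+w,::-1],None,fx=k,fy=k,interpolation=2)
c=np.zeros((560,800,3),np.uint8)
c[:320,:400]=up(s,210,285,50,40,8);c[:320,400:720]=up(t,343,232,40,40,8);c[320:560,:400]=up(s,282,165,50,30,8);c[320:560,400:640]=up(t,171,180,30,30,8)
cv2.imwrite("pics/a5.png",c)
```

```text
t 20.00 pos [489.9   8.5 168.8] yaw 177.56 j [-0.12  0.36  1.94  0.    0.84 -1.65] open 1.00 F [ 2.  -0.2 -0.1]
shift 56.1 -280.2 48.8 roll 0.06 rot [-3.1415e+00  1.5000e-03  3.0990e+00]
```

View pics/a5.png

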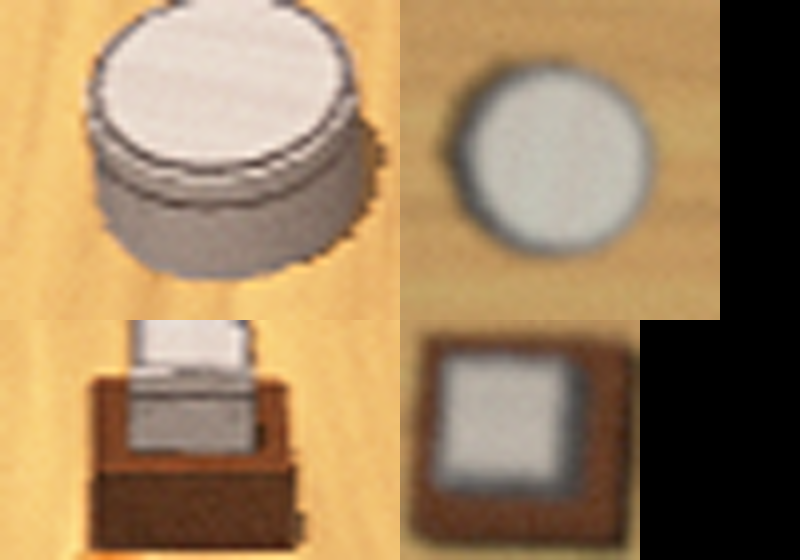

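The large tin stands alone, with its lid centre at (560,155) in the crop. The square tin is on its block and looks aligned.

Run:
```python
from h import *
t=load("top",5);s=load("side",5)
lid("large top",t,(363,251),125,36);lid("large side",s,(238,295),185,36)
lid("sq top",t,(183.5,193),125,69);lid("sq side",s,(306,164),170,69)
```

```text
large top [352.   240.75  22.25  22.5 ] [[ 421.1 -271.5]] (array([ 421.4, -271. ]), 62.4, 62.1, -2.3)
large side [223.   285.25  29.    19.75] [[ 420.7 -269.6]] (array([ 420.8, -268.9]), 57.1, 55.9, -1.3)
sq top [176.75 185.25  14.5   14.25] [[590.7 229.9]] (array([590.8, 229.7]), 39.9, 39.2, -1.8)
sq side [  0.   0. 560. 420.] [[455.  19.]] (array([ 250.4, 2200.2]), 6949.0, 5498.9, -4.3)
```

Emit:
{"method": "arm_command", "body": {
  "targets": [
    [12, -47, 0, 0, 1],
    [24, -94, 0, 0, 1],
    [35, -140, 0, 0, 1],
    [46, -187, 0, 0, 1],
    [52, -230, 0, 0, 1]
  ]
}}

```text
t: 20.6
eef_pos: [428.4, -219.3, 168.6]
tcp_rot: [-3.141, 0.001, 3.098]
ft_force: [0.5, -0.1, 0.4]
opening: 0.998
grip_force: 0.0
```

Emit:
{"method": "arm_command", "body": {
  "targets": [
    [5, -51, 0, 0, 1],
    [5, -51, 40, 0, 1],
    [5, -51, 80, 0, 1],
    [5, -51, 110, 0, 1],
    [5, -51, 110, 0, 1]
  ]
}}

```text
t: 21.1
eef_pos: [421.0, -267.4, 55.4]
tcp_rot: [3.138, -0.004, 3.098]
ft_force: [0.1, 0.5, 0.2]
opening: 1.001
grip_force: 0.0
```

Emit:
{"method": "arm_command", "body": {
  "targets": [
    [0, 0, 0, 0, 1],
    [0, 0, 0, 0, 1]
  ]
}}

```text
t: 21.3
eef_pos: [422.7, -268.7, 59.4]
tcp_rot: [-3.14, 0.002, 3.099]
ft_force: [0.0, 0.7, 0.2]
opening: 1.003
grip_force: 0.0
```

Run:
```python
from h import *
to(421,-269.8,5,177.5)
```

```text
t 21.30 pos [ 422.7 -268.7   59.4] yaw 177.55 j [-0.7   0.55  2.01  0.    0.58 -2.23] open 1.00 F [0.  0.7 0.2]
shift 1.7 -1.2 54.4 roll 0.05 rot [-3.1401e+00  2.1000e-03  3.0989e+00]
```

Emit:
{"method": "arm_command", "body": {
  "targets": [
    [1, -1, 20, 0, 1],
    [1, -1, 40, 0, 1],
    [1, -1, 51, 0, 1],
    [1, -1, 53, 0, 1],
    [1, -1, 53, 0, 1]
  ]
}}

```text
t: 21.8
eef_pos: [421.1, -269.5, 5.3]
tcp_rot: [-3.141, 0.001, 3.099]
ft_force: [-0.0, -0.3, -0.5]
opening: 0.999
grip_force: 0.0
```

Emit:
{"method": "arm_command", "body": {
  "targets": [
    [0, 0, 0, 0, 0.8],
    [0, 0, 0, 0, 0],
    [0, 0, 0, 0, 0],
    [0, 0, 0, 0, 0],
    [0, 0, 0, 0, 0]
  ]
}}

```text
t: 22.3
eef_pos: [420.9, -269.4, 4.9]
tcp_rot: [-3.141, 0.0, 3.099]
ft_force: [-0.8, 0.2, 4.8]
opening: 0.709
grip_force: 30.0
```

Emit:
{"method": "arm_command", "body": {
  "targets": [
    [0, 0, 0, 0, 0],
    [0, 0, -10, 0, 0],
    [0, 0, -40, 0, 0],
    [0, 0, -80, 0, 0],
    [0, 0, -80, 0, 0]
  ]
}}

```text
t: 22.8
eef_pos: [422.0, -270.3, 88.7]
tcp_rot: [-3.138, 0.005, 3.099]
ft_force: [0.7, 0.0, -2.4]
opening: 0.709
grip_force: 30.0
```

Run:
```python
from h import *
to(591.3,-243,24,177.5)
```

```text
t 22.80 pos [ 422.  -270.3   88.7] yaw 177.54 j [-0.7   0.5   1.99  0.    0.65 -2.23] open 0.71 F [ 0.7  0.  -2.4]
shift -167.9 34.6 64.7 roll 0.04 rot [-3.1379  0.005   3.0986]
```

Emit:
{"method": "arm_command", "body": {
  "targets": [
    [-40, 9, 0, 0, 0],
    [-85, 18, 0, 0, 0],
    [-130, 27, 0, 0, 0],
    [-168, 35, 0, 0, 0],
    [-168, 35, 25, 0, 0]
  ]
}}

```text
t: 23.3
eef_pos: [595.2, -241.2, 61.1]
tcp_rot: [-3.139, 0.006, 3.101]
ft_force: [-0.4, -0.9, -2.8]
opening: 0.713
grip_force: 30.0
```

Emit:
{"method": "arm_command", "body": {
  "targets": [
    [0, 0, 10, 0, 0],
    [0, 0, 10, 0, 0],
    [0, 0, 10, 0, 0]
  ]
}}

```text
t: 23.6
eef_pos: [589.4, -241.9, 49.7]
tcp_rot: [3.141, -0.001, 3.098]
ft_force: [-0.7, -0.2, -2.5]
opening: 0.711
grip_force: 30.0
```

Run:
```python
from h import *
to(591.3,-243,25,177.5)
```

```text
t 23.60 pos [ 589.4 -241.9   49.7] yaw 177.49 j [-0.49  0.7   1.67  0.    0.77 -2.02] open 0.71 F [-0.7 -0.2 -2.5]
shift -1.9 -1.1 24.7 roll -0.01 rot [ 3.1411e+00 -8.0000e-04  3.0978e+00]
```

Emit:
{"method": "arm_command", "body": {
  "targets": [
    [-2, -1, 10, 0, 0],
    [-2, -1, 19, 0, 0],
    [-2, -1, 24, 0, 0],
    [-2, -1, 25, 0, 0],
    [-2, -1, 25, 0, 0]
  ]
}}

```text
t: 24.1
eef_pos: [591.8, -242.8, 24.6]
tcp_rot: [3.142, -0.0, 3.098]
ft_force: [-2.3, 0.2, 0.6]
opening: 0.712
grip_force: 30.0
```

Run:
```python
from h import *
to(591.3,-243,25,177.5)
```

```text
t 24.10 pos [ 591.8 -242.8   24.6] yaw 177.53 j [-0.49  0.74  1.67 -0.    0.73 -2.02] open 0.71 F [-2.3  0.2  0.6]
shift 0.5 -0.2 -0.4 roll 0.03 rot [ 3.1415e+00 -3.0000e-04  3.0984e+00]
```

Emit:
{"method": "arm_command", "body": {
  "targets": [
    [0, 0, 0.5, 0, 0],
    [0, 0, 0.5, 0, 1],
    [0, 0, 0.5, 0, 1],
    [0, 0, 0.5, 0, 1],
    [0, 0, 0.5, 0, 1]
  ]
}}

```text
t: 24.6
eef_pos: [592.1, -242.7, 24.0]
tcp_rot: [3.142, 0.0, 3.098]
ft_force: [-0.8, -0.1, -0.1]
opening: 0.974
grip_force: 0.0
```

Emit:
{"method": "arm_command", "body": {
  "targets": [
    [0, 0, -10, 0, 1],
    [0, 0, -40, 0, 1],
    [0, 0, -90, 0, 1],
    [0, 0, -140, 0, 1],
    [0, 0, -160, 0, 1]
  ]
}}

```text
t: 25.1
eef_pos: [593.2, -243.2, 189.9]
tcp_rot: [-3.139, 0.006, 3.099]
ft_force: [-0.5, -0.6, -0.6]
opening: 1.003
grip_force: 0.0
```

Emit:
{"method": "arm_command", "body": {
  "targets": [
    [40, -20, 0, 0, 1],
    [80, -40, 0, 0, 1],
    [120, -60, 0, 0, 1],
    [160, -80, 0, 0, 1],
    [160, -80, 0, 0, 1]
  ]
}}

```text
t: 25.6
eef_pos: [425.2, -317.0, 185.0]
tcp_rot: [-3.141, -0.0, 3.095]
ft_force: [1.6, -0.0, 0.1]
opening: 0.998
grip_force: 0.0
```

Run:
```python
from h import *
to(591.3,-243,25,177.5)
s=snap("side",6);t=snap("top",6)
cv2.imwrite("pics/s6.png",s["frame"][:,:,::-1]);cv2.imwrite("pics/t6.png",cv2.resize(t["frame"][140:300,130:430,::-1],(750,400),interpolation=2))
```

```text
t 25.60 pos [ 425.2 -317.   185. ] yaw 177.34 j [-0.77  0.39  1.83 -0.    0.92 -2.29] open 1.00 F [ 1.6 -0.   0.1]
shift -162.5 81.7 160.0 roll -0.16 rot [-3.1414e+00 -4.0000e-04  3.0952e+00]
```

View pics/s6.png

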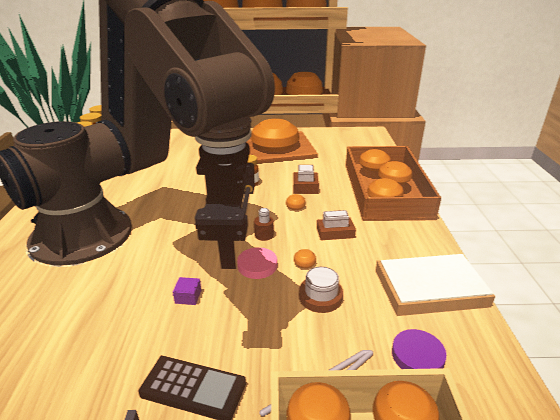

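View pics/t6.png

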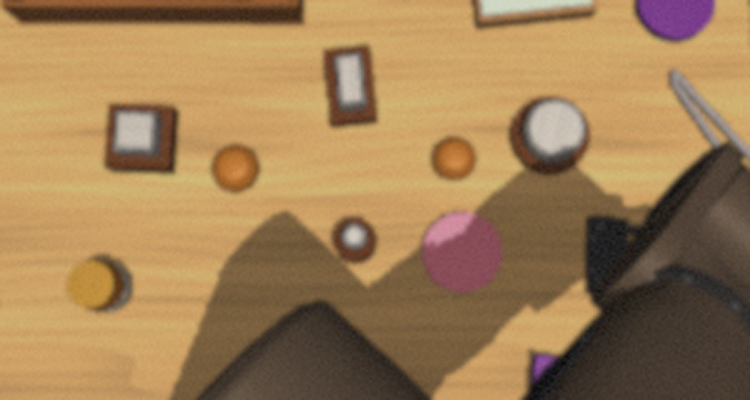

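All four tins stand on their own blocks: square (133,131), oblong (350,80), small (354,236) and large (555,128) in the top crop. The jar is still at (97,284). A numeric check, then I'll hand in.

Run:
```python
from h import *
t=load("top",6);s=load("side",6)
lid("large top",t,(352,191),125,56);lid("large side",s,(322,276),185,56)
lid("sq top",t,(183.5,192),125,69);lid("ob top",t,(269.5,172),125,60);lid("small top",t,(271,234),120,75)
```

```text
large top [341.5  180.25  22.25  21.25] [[ 593.2 -243.3]] (array([ 594.3, -242.8]), 62.9, 57.9, -72.5)
large side [307.75 267.25  29.25  19.5 ] [[ 592.4 -241.9]] (array([ 593.1, -240.4]), 59.1, 56.9, -68.7)
sq top [176.5  185.    15.    14.75] [[590.5 230. ]] (array([590.7, 229.6]), 41.4, 40.3, -1.9)
ob top [265.   162.25  10.    19.25] [[649.7 -10.8]] (array([649.5, -11. ]), 54.8, 25.6, 4.9)
small top [267.75 230.25   8.     8.  ] [[469.9 -14.9]] (array([469.6, -15.1]), 21.3, 20.9, -45.3)
```

All within about 2 mm of the block centres.

```bash
python3 -c "
from cell import env
print(env.job_done())"
```

```text
the job is handed in; nothing more can be done
None
```

All four tins stand upright on their matching blocks, measured within about 2 mm of centre and about 1° of the block sides; the honey jar was not touched, and the job was handed in at about 26 s.

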